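# Put up the curing shelves and fill them with the finished candles

## Task

Put the two plywood curing shelves back up on the steel rack: hang each on its own pair of screws, the big ends of its keyholes over the screw heads, and slide it down until it is locked fully home. Then stand every candle that is topped with dried flowers upright on the floors of the shelves (each has room for two), and leave the plain cups standing where they are on the board.

Things in the scene. Friction and masses are not known exactly. Their poses are not given: they have to be found in the camera images.
- rack: fixed green steel bench rack, 460 mm wide, 185 high: upper rail 139 to 181 mm above the bench, lower rail 75 to 105 mm, braced feet behind. Origin on the bench under the middle of the rails; x points away from the worker, y left along the rails. Front face of both rails, which the shelf backs hang against: x = -12 mm. Four headed screws point to -x from the upper rail, in two pairs, one per shelf
- screw_left_l (a point): left screw pair, left (+y) screw: point on its axis in the middle of the free shank, 165 mm above the bench; in the rack's frame x = -17.25, y = 158 mm. Shank 7 mm in diameter, 10.5 mm free between rail and head; brass head 18 mm in diameter, 4 mm thick (x = -22.5 to -26.5 mm). The screws of a pair are 120 mm apart
- screw_left_r (a point): left screw pair, right (-y) screw: point on its axis in the middle of the free shank, 165 mm above the bench; in the rack's frame x = -17.25, y = 38 mm. Shank 7 mm in diameter, 10.5 mm free between rail and head; brass head 18 mm in diameter, 4 mm thick (x = -22.5 to -26.5 mm). The screws of a pair are 120 mm apart
- screw_right_l (a point): right screw pair, left (+y) screw: point on its axis in the middle of the free shank, 165 mm above the bench; in the rack's frame x = -17.25, y = -38 mm. Shank 7 mm in diameter, 10.5 mm free between rail and head; brass head 18 mm in diameter, 4 mm thick (x = -22.5 to -26.5 mm). The screws of a pair are 120 mm apart
- screw_right_r (a point): right screw pair, right (-y) screw: point on its axis in the middle of the free shank, 165 mm above the bench; in the rack's frame x = -17.25, y = -158 mm. Shank 7 mm in diameter, 10.5 mm free between rail and head; brass head 18 mm in diameter, 4 mm thick (x = -22.5 to -26.5 mm). The screws of a pair are 120 mm apart
- shelf_a: loose plywood shelf, 0.27 to 0.43 kg, 180 mm wide (y), 105 deep (x), stands on its floor at the start. Origin: centre of its underside; x to its back, y left, z up. Floor 8 mm thick; lip 10 mm higher, 6 thick, at front and ends. Back plate x = 44.5 to 52.5 mm, 105 mm high. Holds two candles side by side. Hung, its underside is 84 mm above the bench. The shelves are alike; either fits either screw pair
- shelf_a_tab (a point): middle of the upper edge of the grip tab of shelf_a: the tab is the middle 60 mm of the back plate, 8 mm thick, which rises 35 mm above the rest of the plate, to 140 mm above the underside (x = 48.5, y = 0, z = 140 mm in the shelf's frame); hung up, it stands clear above the rack, so it can be gripped from above across its thickness
- shelf_a_slot_l (a point): left keyhole of shelf_a: where the screw's axis lies when locked, mid-thickness of the back plate (x = 48.5, y = 60, z = 81 mm in the shelf's frame). The slot is 11 mm wide and ends 3.5 mm above this; downwards it opens into the big round end, 27 mm wide, whose centre is 29 mm below this. Hung, the plate has about 2 mm of play
- shelf_a_slot_r (a point): right keyhole of shelf_a: where the screw's axis lies when locked, mid-thickness of the back plate (x = 48.5, y = -60, z = 81 mm in the shelf's frame). The slot is 11 mm wide and ends 3.5 mm above this; downwards it opens into the big round end, 27 mm wide, whose centre is 29 mm below this. Hung, the plate has about 2 mm of play
- shelf_b: loose plywood shelf, 0.27 to 0.43 kg, 180 mm wide (y), 105 deep (x), stands on its floor at the start. Origin: centre of its underside; x to its back, y left, z up. Floor 8 mm thick; lip 10 mm higher, 6 thick, at front and ends. Back plate x = 44.5 to 52.5 mm, 105 mm high. Holds two candles side by side. Hung, its underside is 84 mm above the bench. The shelves are alike; either fits either screw pair
- shelf_b_tab (a point): middle of the upper edge of the grip tab of shelf_b: the tab is the middle 60 mm of the back plate, 8 mm thick, which rises 35 mm above the rest of the plate, to 140 mm above the underside (x = 48.5, y = 0, z = 140 mm in the shelf's frame); hung up, it stands clear above the rack, so it can be gripped from above across its thickness
- shelf_b_slot_l (a point): left keyhole of shelf_b: where the screw's axis lies when locked, mid-thickness of the back plate (x = 48.5, y = 60, z = 81 mm in the shelf's frame). The slot is 11 mm wide and ends 3.5 mm above this; downwards it opens into the big round end, 27 mm wide, whose centre is 29 mm below this. Hung, the plate has about 2 mm of play
- shelf_b_slot_r (a point): right keyhole of shelf_b: where the screw's axis lies when locked, mid-thickness of the back plate (x = 48.5, y = -60, z = 81 mm in the shelf's frame). The slot is 11 mm wide and ends 3.5 mm above this; downwards it opens into the big round end, 27 mm wide, whose centre is 29 mm below this. Hung, the plate has about 2 mm of play
- candle_1: finished candle: white straight-sided cup of set wax, 58 mm in diameter and 60 mm high, 110 g, stands on the board; origin at the centre of its underside, z up through the cup. Its top is strewn with brown, purple and orange dried flowers. Not always there
- candle_2: finished candle: white straight-sided cup of set wax, 58 mm in diameter and 60 mm high, 110 g, stands on the board; origin at the centre of its underside, z up through the cup. Its top is strewn with brown, purple and orange dried flowers. Not always there
- candle_3: finished candle: white straight-sided cup of set wax, 58 mm in diameter and 60 mm high, 110 g, stands on the board; origin at the centre of its underside, z up through the cup. Its top is strewn with brown, purple and orange dried flowers. Not always there
- candle_4: finished candle: white straight-sided cup of set wax, 58 mm in diameter and 60 mm high, 110 g, stands on the board; origin at the centre of its underside, z up through the cup. Its top is strewn with brown, purple and orange dried flowers. Not always there
- plain_1: plain cup: white straight-sided cup of set wax, 58 mm in diameter and 60 mm high, 110 g, stands on the board; origin at the centre of its underside, z up through the cup. Its top is bare cream wax with a wick; to be left alone
- plain_2: plain cup: white straight-sided cup of set wax, 58 mm in diameter and 60 mm high, 110 g, stands on the board; origin at the centre of its underside, z up through the cup. Its top is bare cream wax with a wick; to be left alone
- board: fixed blue-grey pouring board, 310 x 310 x 6 mm, on which the cups stand, about 100 mm apart; origin at the centre of its underside

How it is judged:
On the way:
1. both shelves are hung on a pair of screws each and slid down until locked (((distance between shelf_a_slot_l and screw_left_l below 0.007 m and distance between shelf_a_slot_r and screw_left_r below 0.007 m) or (distance between shelf_a_slot_l and screw_right_l below 0.007 m and distance between shelf_a_slot_r and screw_right_r below 0.007 m)) and ((distance between shelf_b_slot_l and screw_left_l below 0.007 m and distance between shelf_b_slot_r and screw_left_r below 0.007 m) or (distance between shelf_b_slot_l and screw_right_l below 0.007 m and distance between shelf_b_slot_r and screw_right_r below 0.007 m))), for 0.3 s.
At the end, for the whole second after the job is handed in: Each shelf hangs on its own screw pair, both slots locked (seat points within 7 mm of the screws' points); every flowered candle stands on a shelf floor between the lips (tilt under 0.15 rad); plain cups stand within 60 mm of their start; shelves and candles at rest (under 20 mm/s) (all of step 1 and ((x of candle_1 in the frame of shelf_a between -0.045 and 0.045 m and y of candle_1 in the frame of shelf_a between -0.085 and 0.085 m and z of candle_1 in the frame of shelf_a between 0.004 and 0.014 m) or (x of candle_1 in the frame of shelf_b between -0.045 and 0.045 m and y of candle_1 in the frame of shelf_b between -0.085 and 0.085 m and z of candle_1 in the frame of shelf_b between 0.004 and 0.014 m)) and angle between each of candle_1, candle_2, candle_3, candle_4's own z axis and vertical below 0.15 rad and ((x of candle_2 in the frame of shelf_a between -0.045 and 0.045 m and y of candle_2 in the frame of shelf_a between -0.085 and 0.085 m and z of candle_2 in the frame of shelf_a between 0.004 and 0.014 m) or (x of candle_2 in the frame of shelf_b between -0.045 and 0.045 m and y of candle_2 in the frame of shelf_b between -0.085 and 0.085 m and z of candle_2 in the frame of shelf_b between 0.004 and 0.014 m)) and ((x of candle_3 in the frame of shelf_a between -0.045 and 0.045 m and y of candle_3 in the frame of shelf_a between -0.085 and 0.085 m and z of candle_3 in the frame of shelf_a between 0.004 and 0.014 m) or (x of candle_3 in the frame of shelf_b between -0.045 and 0.045 m and y of candle_3 in the frame of shelf_b between -0.085 and 0.085 m and z of candle_3 in the frame of shelf_b between 0.004 and 0.014 m)) and ((x of candle_4 in the frame of shelf_a between -0.045 and 0.045 m and y of candle_4 in the frame of shelf_a between -0.085 and 0.085 m and z of candle_4 in the frame of shelf_a between 0.004 and 0.014 m) or (x of candle_4 in the frame of shelf_b between -0.045 and 0.045 m and y of candle_4 in the frame of shelf_b between -0.085 and 0.085 m and z of candle_4 in the frame of shelf_b between 0.004 and 0.014 m)) and distance of each of plain_1, plain_2 from where it was at the start of the episode below 0.06 m and angle between each of plain_1, plain_2's own z axis and vertical below 0.2 rad and linear speed of each of shelf_a, shelf_b, candle_1, candle_2, candle_3, candle_4 below 0.02 m/s); the robot touches nothing.
It fails at once if a plain cup is lifted off the board (height (world z) of any of plain_1, plain_2 above 0.05 m).
Of candle_1, candle_2, candle_3, candle_4 only 3 to 4 are there at a start; the rules pass over those that are not, and their reading is None.
At some moment in a run one of candle_1, candle_2, candle_3, candle_4 may be knocked a few centimetres aside while the robot is not near it.
It also fails if it takes over 210 s, if anything falls off the work surface, if the arm or the gripper's body presses on something with over 40 N, if the wrist force passes 120 N, or if a joint passes its speed limit or range.

## Robot

A 6-joint arm with a two-finger parallel gripper is mounted at the origin on the work surface. World frame = base frame: x ahead of the robot, y to its left, z up, the work surface at z = 0. Lengths are in m, angles in rad, forces in N, time in s.
With the tool pointing down it reaches from about 0.275 to 1 m from the base axis. Payload 8.4 kg.
Tool frame: the origin (TCP) lies on the centre line of the jaws, within the pads' length; the fingertips stand 17 mm ahead of it and the grasp point (between the pads) lies 2 mm behind it (bot.tcp_to_tips is the z of the fingertips in the tool frame, in m); z points along the fingers, y is the line along which they close (so a half turn about z gives the same grasp; the last joint's range is limited). The gripper opens to 85 mm and grips with 20 to 120 N. Pads are 22 mm wide; open, the fingers measure 114 mm over their backs; the gripper's body (76 mm by 85 mm) begins 54 mm behind the grasp point. The pads swing forward as they close: fully open they stand 13 mm farther back than shut.
Start: joints at [1.216, 0.353, 1.633, -0, 1.155, -0.002], TCP at [0.216, 0.587, 0.248] pointing down, gripper open.
Joint ranges: [-2.63, 2.63], [-0.92, 2.1], [0.06, 2.66], [-1.3, 4.44], [0, 2.69], [-3.02, 3.02]. Speed limits (rad/s): [2.22, 2.22, 2.79, 3.14, 3.14, 3.14].

## Interface

Orientations are given as a unit quaternion [x, y, z, w].
In Python, from workcell import bot, hand, kinematics, get_obs, vision, hand_in gives the robot as it stands. The module is installed in compiled form; this text tells all that it offers. Calls block until the motion is done:
- bot.reach(position, orientation): joint-space move of the TCP to a pose.
- bot.servo_line(position, ori=None, velocity=0.15): straight line of the TCP; ori=None keeps the orientation; velocity is the mean speed in m/s.
- bot.goto_joints(angles): joint-space move.
- hand.move_gripper(opening, strength=None): finger opening in m; strength is the grip in N (None keeps the last); returns when the fingers have stopped.
- bot.dwell(seconds).
- kinematics.solve_ik(position, orientation): joint angles nearest the present ones, or None.
- get_obs(): the state.
- vision.read_camera(name): name is "side" or "top" or "wrist"; returns a dict with "frame" (400x640x3 uint8, red, green, blue), "intrinsics" (3x3 intrinsics, pixels), "dist" ([k1, k2, p1, p2, k3] as OpenCV has them; the pictures are not rectified), "view" (4x4, takes a point from world to camera coordinates). Camera axes: x right, y down, z forward; pixel columns grow to the right and rows downward; lengths in m; the calibration is good to about 2 mm. A picture is of the moment at which its call begins. There is no depth.
A pose or a line that the arm cannot do raises bot.IKError and nothing moves.
- hand_in(): hands the job in; it is judged then, once.
The state is a dict: "time_s": time; "joint_pos": joint angles; "joint_vel": joint speeds; "joint_efforts": joint torques, N m; "position": TCP position; "orientation": TCP orientation; "wrist_force": force on the tool from outside, world axes, zero at the start; "ft_torque": the same for the moment, N m; "gripper_width": finger opening in m; "grip_force": force on a finger pad.
Only numpy, scipy, OpenCV 4.12 (cv2) and the standard library are available. Lean on these libraries where they do the work, as an engineer would, in place of code of your own. Each camera call takes 0.05 s, during which the arm holds its last target. There are 200 camera calls.

## Working session

There is one attempt and no reset: what is moved stays moved. The work goes in short steps, each a Python script; the robot and the scene stay as the last script left them, time stands still between calls to the robot, and variables do not carry over. Pictures are saved under pics/ and viewed, at most 14 in all, crops included, and the job is handed in when it is done.

```bash
mkdir -p pics; ls
python3 - <<'E'
from workcell import bot, hand, kinematics, get_obs, vision, hand_in
import cv2, numpy as np
for n in ["top","side"]:
    c=vision.read_camera(n); cv2.imwrite(f"pics/{n}0.png",c["frame"][:,:,::-1])
    V=c["view"]; print(n,c["intrinsics"],c["dist"],-V[:3,:3].T@V[:3,3],V[:3,:3])
o=get_obs(); print(o)
E
```

```text
pics
top [[392.57664569   0.         319.14049161]
 [  0.         392.57664569 196.74048189]
 [  0.           0.           1.        ]] [-0.09719031  0.          0.          0.          0.        ] [ 0.32320785 -0.03701099  1.13404973] [[ 0.10512561 -0.99445714  0.00189753]
 [-0.96769684 -0.10273605 -0.23023495]
 [ 0.22915374  0.02236735 -0.97313322]]
side [[407.94455932   0.         323.2286227 ]
 [  0.         407.94455932 194.76949489]
 [  0.           0.           1.        ]] [-0.07726759  0.          0.          0.          0.        ] [ 0.18904785 -0.54884118  0.8342347 ] [[ 0.8153557  -0.57895841  0.00149798]
 [-0.42470255 -0.59986931 -0.67807415]
 [ 0.39347532  0.55223543 -0.73499197]]
{'time_s': 0.1, 'joint_pos': array([ 1.21561787e+00,  3.53566993e-01,  1.63403599e+00,  5.47875093e-06,
        1.15517956e+00, -2.41010684e-03]), 'joint_vel': array([-1.11461869e-03,  3.45722514e-04, -1.99413399e-03,  2.23181034e-04,
        4.13947190e-04,  8.46063857e-06]), 'joint_efforts': array([-1.61522985e-03, -6.06345820e+01, -3.42824900e+01, -4.48251356e-07,
        3.84121711e-03,  1.67409928e-05]), 'position': array([0.21580604, 0.58614956, 0.24765433]), 'orientation': array([ 1.75472066e-01,  9.84484231e-01, -5.85015521e-04, -1.08272534e-04]), 'wrist_force': array([ 0.06738183, -0.01238466,  0.84556465]), 'ft_torque': array([ 0.03309143, -0.05187329,  0.02297694]), 'grip_force': 0.0, 'gripper_width': 0.0852152501052316}
```

View pics/top0.png

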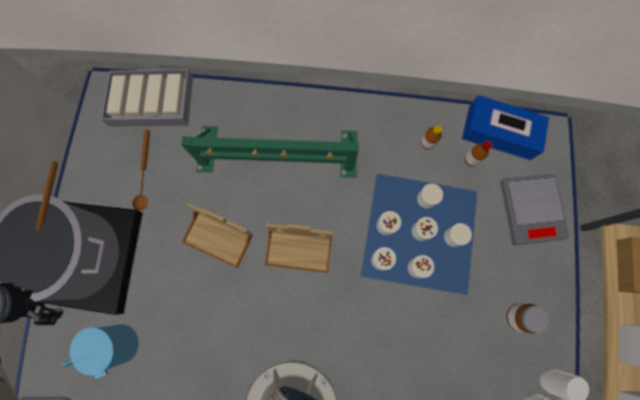

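View pics/side0.png

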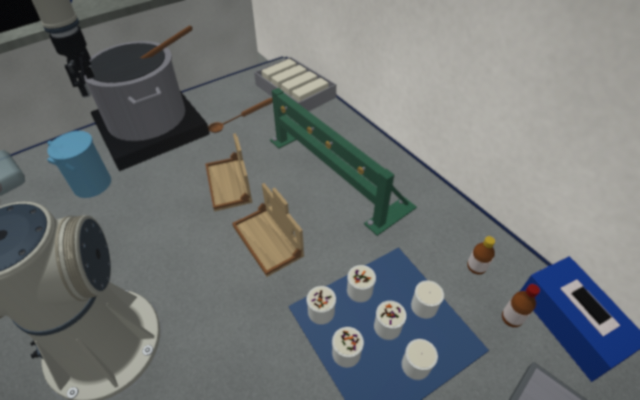

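The top view shows the rack at (270,150) and the shelves at (217,238) and (298,248). Flowered candles are at (389,222), (425,228), (384,259) and (421,265), and plain cups at (430,195) and (458,235). The side view agrees. Next I'll get coarse positions and take wrist views.

```bash
cat > h.py <<'E'
from workcell import bot, hand, kinematics, get_obs, vision, hand_in
import cv2, numpy as np
from scipy.spatial.transform import Rotation as R
def cam(n,save=None):
    c=vision.read_camera(n)
    if save: cv2.imwrite(f"pics/{save}.png",c["frame"][:,:,::-1])
    return c
def ray(c,uv):
    uv=np.asarray(uv,float).reshape(-1,1,2)
    p=cv2.undistortPoints(uv,c["intrinsics"],np.array(c["dist"]))[:,0]
    V=c["view"]; d=np.c_[p,np.ones(len(p))]@V[:3,:3]
    return -V[:3,:3].T@V[:3,3], d
def plane(c,uv,z):
    o,d=ray(c,uv); return o+d*((z-o[2])/d[:,2])[:,None]
def proj(c,P):
    V=c["view"]; P=np.asarray(P,float).reshape(-1,3)
    return cv2.projectPoints(P,cv2.Rodrigues(V[:3,:3])[0],V[:3,3],c["intrinsics"],np.array(c["dist"]))[0][:,0]
def blobs(mask,amin):
    n,l,s,ce=cv2.connectedComponentsWithStats(mask.astype(np.uint8))
    return [(s[i],ce[i]) for i in range(1,n) if s[i][4]>=amin]
def down(yaw):  # tool down, tool y axis (closing line) at angle yaw from world y
    c,s=np.cos(yaw),np.sin(yaw)
    # tool y = (-s,c,0)?, z=(0,0,-1), x = y cross z
    y=np.array([-s,c,0]); z=np.array([0,0,-1.]); x=np.cross(y,z)
    return R.from_matrix(np.c_[x,y,z]).as_quat()
E
python3 - <<'E'
from h import *
f={}
for n in ["top","side"]:
    c=cam(n); hsv=cv2.cvtColor(c["frame"],cv2.COLOR_RGB2HSV); f[n]=(c,hsv)
c,hsv=f["top"]
print("rough shelf tabs z.14", plane(c,[(207,212),(293,228)],.14).round(3).tolist())
print("rough floors", plane(c,[(217,240),(298,250)],.008).round(3).tolist())
print("rough heads", plane(c,[(210,151),(254,153),(284,154),(330,155)],.165).round(3).tolist())
print("cups", plane(c,[(389,222),(425,228),(384,259),(421,265),(430,195),(458,235)],.066).round(3).tolist())
# green mask
for n in f:
    c,hsv=f[n]; g=(hsv[...,0]>65)&(hsv[...,0]<90)&(hsv[...,1]>100); print(n,[ (b[0].tolist()) for b in blobs(g,100)])
big=cv2.resize(f["top"][0]["frame"][110:290,170:370],None,fx=4,fy=4*0.83,interpolation=cv2.INTER_CUBIC)
cv2.imwrite("pics/crop1.png",cv2.resize(f["top"][0]["frame"][120:275,170:370],(800,600))[:,:,::-1])
# wrist camera offset in tool frame
o=get_obs(); w=cam("wrist","w0"); V=w["view"]; cw=-V[:3,:3].T@V[:3,3]
Rt=R.from_quat(o["orientation"]).as_matrix(); print("wrist cam in tool",Rt.T@(cw-o["position"]), "axes",(Rt.T@V[:3,:3].T).round(3), w["intrinsics"][0])
E
```

```text
rough shelf tabs z.14 [[0.486, 0.271, 0.14], [0.469, 0.044, 0.14]]
rough floors [[0.429, 0.269, 0.008], [0.426, 0.033, 0.008]]
rough heads [[0.644, 0.284, 0.165], [0.65, 0.167, 0.165], [0.656, 0.088, 0.165], [0.666, -0.031, 0.165]]
cups [[0.524, -0.212, 0.066], [0.517, -0.313, 0.066], [0.421, -0.205, 0.066], [0.415, -0.307, 0.066], [0.613, -0.323, 0.066], [0.507, -0.407, 0.066]]
top [[182, 127, 176, 50, 3633]]
side [[274, 90, 141, 144, 3621], [275, 132, 20, 14, 100]]
wrist cam in tool [ 0.06931277  0.00016764 -0.12582544] axes [[ 0.    -0.962 -0.274]
 [ 1.     0.    -0.   ]
 [ 0.    -0.274  0.962]] [284.31161928   0.         326.70664417]
```

View pics/crop1.png

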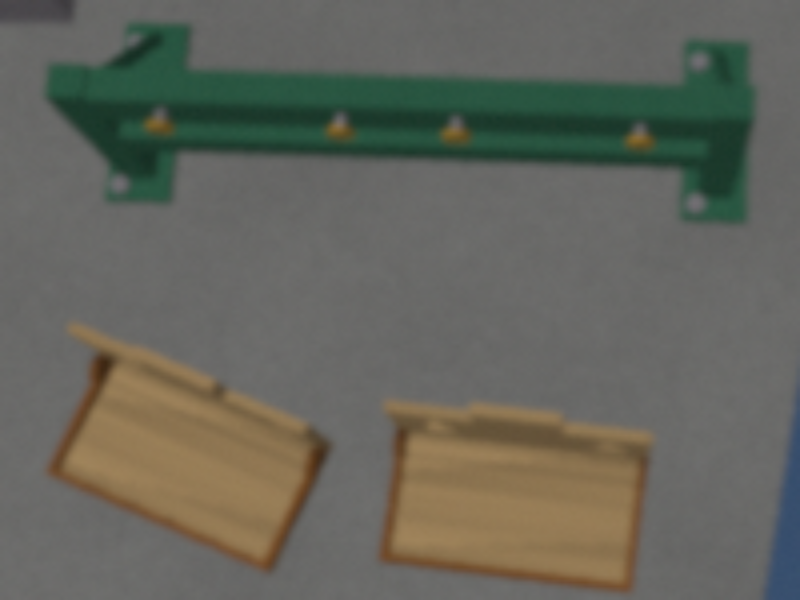

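The crop shows four brass heads along the rack, and the two shelves with their backs toward the rack. The left one is yawed about -20°.

Run:
```python
from h import *
import pickle
views={}
for n,(p,yaw) in {"rack":((0.5,0.13,0.33),0.0),"sA":((0.43,0.26,0.32),-0.35),"sB":((0.42,0.04,0.32),-0.1)}.items():
    try: bot.reach(p,down(yaw))
    except bot.IKError as e: print(n,"IK",e); continue
    bot.dwell(0.3); views[n]=cam("wrist","w_"+n)
pickle.dump(views,open("v.pkl","wb"))
print(get_obs()["time_s"],get_obs()["joint_pos"].round(2))
for n,c in views.items():
    hsv=cv2.cvtColor(c["frame"],cv2.COLOR_RGB2HSV)
    m=(hsv[...,0]>10)&(hsv[...,0]<30)&(hsv[...,1]>140)&(hsv[...,2]>110)
    print(n,[(b[0].tolist(),b[1].round(1).tolist()) for b in blobs(m,20)][:10])
```

```text
4.8083 [ 0.09 -0.05  1.95  0.    1.24 -1.38]
rack [([354, 73, 132, 100, 735], [424.5, 109.0]), ([196, 83, 123, 67, 706], [241.1, 104.6]), ([60, 108, 7, 7, 23], [63.1, 110.8]), ([1, 110, 7, 13, 51], [3.9, 116.5]), ([70, 113, 7, 8, 36], [73.1, 116.3]), ([63, 116, 6, 7, 26], [65.6, 119.1]), ([552, 164, 28, 39, 555], [564.4, 179.5]), ([14, 183, 5, 9, 22], [15.8, 186.2]), ([25, 190, 8, 7, 35], [28.7, 193.6]), ([550, 236, 14, 67, 423], [556.9, 270.0])]
sA [([273, 134, 122, 69, 594], [335.4, 156.4]), ([489, 150, 30, 43, 624], [502.4, 165.5]), ([129, 169, 124, 91, 768], [184.0, 212.9]), ([518, 215, 28, 68, 520], [532.7, 250.3]), ([37, 271, 7, 6, 25], [40.0, 273.3]), ([32, 340, 6, 6, 23], [34.1, 342.8])]
sB [([415, 120, 127, 76, 614], [474.8, 147.8]), ([258, 136, 123, 73, 597], [316.0, 160.8]), ([608, 185, 28, 31, 484], [619.8, 200.4]), ([134, 187, 7, 6, 21], [137.0, 189.6]), ([144, 191, 7, 7, 30], [146.6, 193.7]), ([76, 194, 6, 11, 43], [78.8, 199.6]), ([138, 194, 4, 7, 20], [139.6, 197.0]), ([525, 194, 4, 11, 22], [526.9, 198.5]), ([612, 217, 11, 101, 392], [617.7, 281.5]), ([104, 265, 6, 7, 28], [106.5, 268.5])]
```

View pics/w_rack.png

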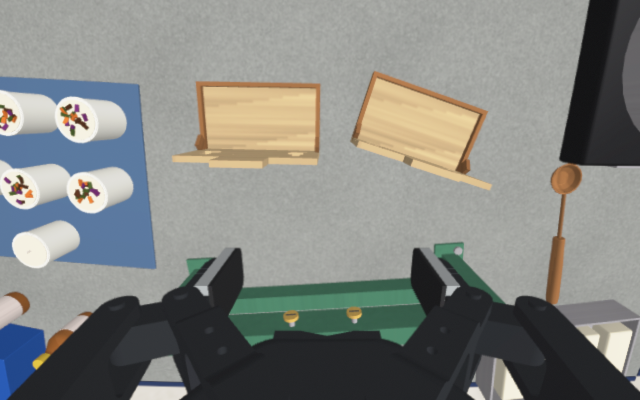

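View pics/w_sA.png

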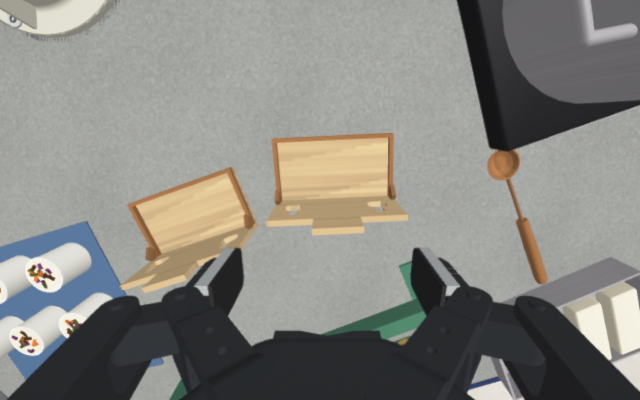

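View pics/w_sB.png

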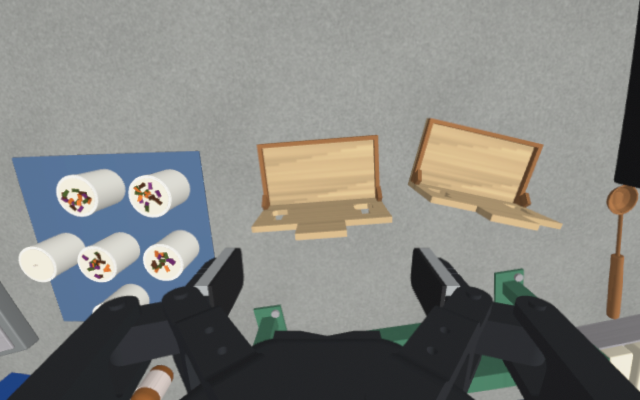

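The wrist views show both shelves, tabs down-image: left tab around (338,228) in sA, right tab around (320,232) in sB. Heads are at (291,316) and (354,312) in the rack view. I'll take closer rack views and zoomed crops.

Run:
```python
from h import *
import pickle
v=pickle.load(open("v.pkl","rb"))
for n,y in (("r1",0.22),("r2",0.13),("r3",0.03)):
    bot.reach((0.57,y,0.34),down(0)); bot.dwell(0.3); v[n]=cam("wrist","w_"+n)
v["top"]=cam("top"); v["side"]=cam("side")
pickle.dump(v,open("v.pkl","wb"))
for n in ("r1","r2","r3","top","side"):
    f=v[n]["frame"]; hsv=cv2.cvtColor(f,cv2.COLOR_RGB2HSV)
    m=(hsv[...,0]>12)&(hsv[...,0]<32)&(hsv[...,1]>110)&(hsv[...,2]>90)
    print(n,[(b[0].tolist(),b[1].round(1).tolist(),plane(v[n],b[1],.165)[0].round(4).tolist()) for b in blobs(m,6) if b[0][4]<220])
a=cv2.resize(v["sA"]["frame"][125:245,260:420],(400,300),interpolation=cv2.INTER_CUBIC)
b=cv2.resize(v["sB"]["frame"][125:245,245:405],(400,300),interpolation=cv2.INTER_CUBIC)
d=cv2.resize(v["r2"]["frame"][200:350,220:420],(400,300))
e=cv2.resize(v["r1"]["frame"][200:350,220:420],(400,300))
cv2.imwrite("pics/mont1.png",np.vstack([np.hstack([a,b]),np.hstack([d,e])])[:,:,::-1])
```

```text
r1 [([0, 61, 9, 9, 27], [3.5, 64.0], [0.44, -0.1092, 0.165]), ([15, 149, 6, 2, 11], [17.3, 149.5], [0.5262, -0.1182, 0.165]), ([25, 149, 4, 5, 9], [26.7, 150.6], [0.5276, -0.1074, 0.165]), ([374, 245, 16, 9, 114], [381.7, 249.2], [0.643, 0.2829, 0.165]), ([271, 251, 16, 10, 107], [278.4, 255.8], [0.6513, 0.1628, 0.165]), ([211, 255, 7, 3, 11], [214.2, 255.7], [0.6514, 0.0873, 0.165]), ([207, 258, 3, 4, 8], [207.9, 259.2], [0.656, 0.0792, 0.165]), ([108, 260, 18, 10, 107], [116.5, 264.9], [0.6644, -0.0333, 0.165]), ([35, 277, 17, 19, 79], [45.3, 282.3], [0.6899, -0.1319, 0.165])]
r2 [([55, 52, 7, 8, 26], [58.6, 55.7], [0.4352, -0.1358, 0.165]), ([67, 57, 4, 3, 7], [68.3, 58.1], [0.4378, -0.1261, 0.165]), ([65, 58, 2, 5, 7], [65.4, 60.1], [0.4395, -0.1295, 0.165]), ([57, 61, 7, 8, 28], [59.9, 64.1], [0.443, -0.1361, 0.165]), ([5, 63, 3, 6, 6], [6.0, 65.5], [0.4424, -0.1949, 0.165]), ([7, 133, 5, 10, 20], [8.8, 136.7], [0.5133, -0.212, 0.165]), ([18, 140, 7, 9, 32], [21.3, 144.5], [0.5218, -0.1996, 0.165]), ([79, 142, 3, 4, 6], [80.0, 143.0], [0.521, -0.132, 0.165]), ([72, 145, 5, 5, 13
[... 4366 characters left out ...]
[309.1, 129.7], [0.6514, 0.1647, 0.165]), ([326, 141, 4, 6, 17], [327.5, 143.8], [0.6574, 0.0906, 0.165]), ([207, 164, 39, 43, 118], [221.7, 194.3], [0.3622, 0.0867, 0.165]), ([358, 167, 5, 6, 20], [360.0, 169.5], [0.6656, -0.0299, 0.165]), ([478, 236, 17, 20, 140], [487.0, 243.4], [0.7417, -0.3488, 0.165]), ([474, 249, 8, 8, 20], [477.3, 252.4], [0.708, -0.3517, 0.165]), ([516, 295, 3, 4, 7], [516.7, 296.3], [0.6917, -0.4616, 0.165]), ([518, 297, 9, 11, 35], [522.4, 302.4], [0.6899, -0.4759, 0.165]), ([514, 301, 4, 3, 7], [515.7, 302.4], [0.6797, -0.4684, 0.165]), ([319, 302, 5, 5, 9], [321.1, 304.0], [0.3895, -0.2617, 0.165]), ([387, 314, 4, 2, 6], [388.8, 314.7], [0.475, -0.3483, 0.165])]
```

View pics/mont1.png

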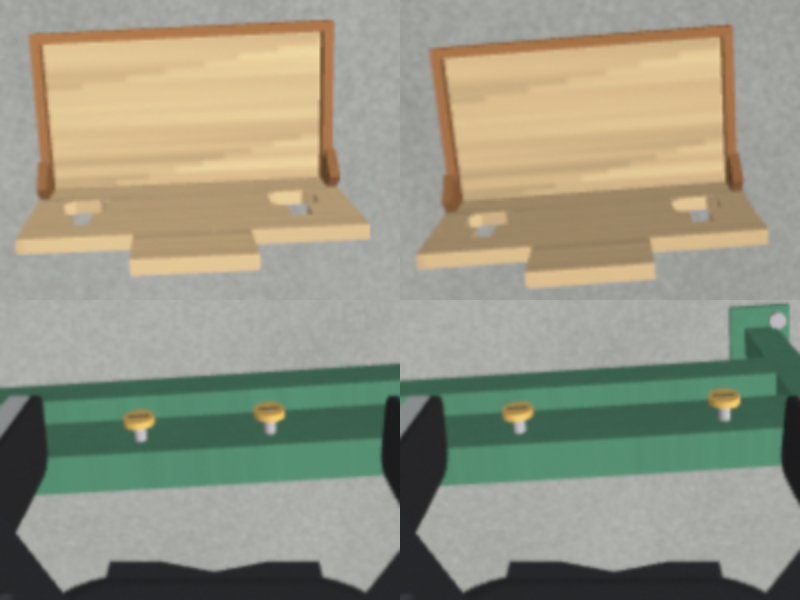

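The montage shows the tab top strips, the lip front corners and the brass heads clearly. Next I'll compute poses and check them against the known sizes.

Run:
```python
from h import *
import pickle
v=pickle.load(open("v.pkl","rb"))
H=np.array([(0.643,0.2831),(0.6511,0.1628),(0.6562,0.0871),(0.6643,-0.0330)]); Y=np.array([.158,.038,-.038,-.158])
d=np.polyfit(Y,H,1); yaw=np.arctan2(-d[0][0],d[0][1]); print("rack scale",np.hypot(*d[0]),"yaw",yaw)
ex=np.array([np.cos(yaw),np.sin(yaw)]); org=d[1]+ex*.0245; print("origin",org, "resid",(H-Y[:,None]*d[0]-d[1]).round(4).tolist())
for n,t,l in (("sA",[(312.2,232.2),(364,229.8)],[(272.4,139),(393.2,133.8)]),("sB",[(295.8,237),(347,233.8)],[(257.8,144.2),(377.8,135.8)])):
    T=plane(v[n],t,.14)[:,:2]; L=plane(v[n],l,.018)[:,:2]
    dt=T[1]-T[0]; dl=L[1]-L[0]
    ya=[np.arctan2(-q[0],q[1]) for q in (dt,dl)]
    print(n,"tab mid",T.mean(0).round(4),"w",np.hypot(*dt).round(4),"lip w",np.hypot(*dl).round(4),"yaws",np.round(ya,3),"mid-mid",(T.mean(0)-L.mean(0)).round(4),np.hypot(*(T.mean(0)-L.mean(0))).round(4), "yaw mm",np.arctan2(*(T.mean(0)-L.mean(0))[::-1]).round(3))
    for th in (-np.pi/2,np.pi/2):
        q=kinematics.solve_ik([*T.mean(0),.2],down(ya[1]+th)); print(th, None if q is None else np.round(q,2))
for th in (-np.pi/2,np.pi/2):
  for y in (.098,-.098):
    p=org+ex*(-.016)+y*np.array([-ex[1],ex[0]]); q=kinematics.solve_ik([*p,.28],down(yaw+th)); print(p,None if q is None else np.round(q,2))
```

```text
rack scale 1.0023511640014173 yaw 0.06728134975727634
origin [0.67809457 0.12664715] resid [[-0.0, 0.0001], [0.0, -0.0002], [-0.0, 0.0001], [0.0, 0.0]]
sA tab mid [0.4841 0.2537] w 0.0597 lip w 0.178 yaws [-0.301 -0.308] mid-mid [ 0.0959 -0.0305] 0.1006 yaw mm -0.308
-1.5707963267948966 [ 0.48  0.29  1.85 -0.    1.01  0.79]
1.5707963267948966 [ 0.48  0.29  1.85 -0.    1.01 -2.35]
sB tab mid [0.4768 0.029 ] w 0.0594 lip w 0.1777 yaws [-0.031 -0.03 ] mid-mid [ 0.101  -0.0025] 0.101 yaw mm -0.025
-1.5707963267948966 [ 0.06  0.18  1.99 -0.    0.97  0.09]
1.5707963267948966 None
[0.65554217 0.22334973] [ 0.33  0.43  1.44 -0.    1.27  0.26]
[0.66871937 0.02779319] [ 0.04  0.4   1.5  -0.    1.25 -0.03]
[0.65554217 0.22334973] [ 0.33  0.43  1.44 -0.    1.27 -2.88]
[0.66871937 0.02779319] None
```

Poses match the known sizes: screw spacing to 0.2%, tab 60 mm, tab-to-lip 101 mm. I'll grasp shelf B and hang it on the right pair with force checks.

```bash
cat > hang.py <<'E'
from h import *
YR=0.0673; ORG=np.array([0.6781,0.12665]); EX=np.array([np.cos(YR),np.sin(YR)]); EY=np.array([-EX[1],EX[0]])
def rk(x,y,z): return [*(ORG+x*EX+y*EY),z]
GZ=0.129
def F(): return get_obs()["wrist_force"].round(1)
def hang(tab,yaw,yc,dz=0.113):
    q=down(yaw-np.pi/2)
    hand.move_gripper(0.085)
    bot.reach([*tab,0.23],q); bot.servo_line([*tab,GZ],q,velocity=.08)
    hand.move_gripper(0.0,strength=90); o=get_obs(); print("grip",o["gripper_width"],o["grip_force"],F())
    bot.servo_line([*tab,GZ+.16],velocity=.12); print("lift",F())
    qr=down(YR-np.pi/2)
    bot.reach(rk(-.10,yc,GZ+.16),qr); bot.servo_line(rk(-.08,yc,GZ+dz),qr,velocity=.1)
    bot.dwell(.3); print("pre",F(),(np.array(get_obs()["position"])-rk(-.08,yc,GZ+dz)).round(4), get_obs()["time_s"])
E
python3 - <<'E'
from hang import *
hang([.4768,.029],-.03,-.098)
s=cam("side","s_pre"); w=cam("wrist"); t=cam("top")
a=s["frame"][80:260,220:460]; cv2.imwrite("pics/m2.png",np.hstack([cv2.resize(a,(400,300),interpolation=cv2.INTER_CUBIC),cv2.resize(w["frame"],(400,300))])[:,:,::-1])
E
```

```text
grip 0.006468808138456682 88.80579113960266 [-0.8 -0.4  4.5]
lift [-0.2 -0.1 -2.5]
pre [-0.5 -0.4 -3.7] [ 0.0001 -0.      0.0006] 14.5333
```

View pics/m2.png

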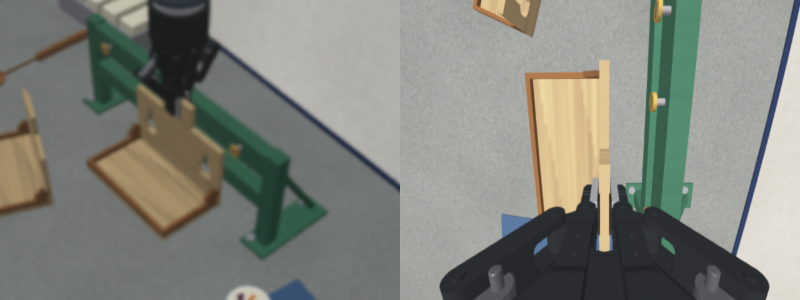

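The shelf is held level, parallel to the rail and in front of the right pair. Now I'll push it in and slide it down in steps.

```bash
cat >> hang.py <<'E'
def seat(yc,dz=.113,xs=-.017):
    for x in (-.05,-.035,-.03,-.025,-.021,xs):
        bot.servo_line(rk(x,yc,GZ+dz),velocity=.05); f=F()
        if np.linalg.norm(f-[0,0,-3.7])>8: print("contact in at",x,f); return False
    print("in",F())
    for d in (.008,.014,.018,.022,.025,.027,.029,.0305):
        bot.servo_line(rk(xs,yc,GZ+dz-d),velocity=.04); f=F(); print(d,f)
        if d<.027 and f[2]>12 or f[2]>25 or np.abs(f[:2]).max()>20: print("stop"); return d>=.027
    return True
E
python3 - <<'E'
from hang import *
print(seat(-.098)); print(get_obs()["time_s"])
E
```

```text
in [-0.4  0.4 -2.5]
0.008 [ 0.4  0.6 -2.8]
0.014 [-0.4  0.1 -3.8]
0.018 [-0.5 -1.2 -2.7]
0.022 [-0.9  0.7 -1.9]
0.025 [-0.8 -0.1 -2.9]
0.027 [-0.5 -0.  -2.7]
0.029 [-0.9 -0.2  0.2]
0.0305 [-4.5 -0.8  9.1]
True
19.0333
```

Seated cleanly: contact came at 29 mm as expected. I'll release and do the same with shelf A.

Run:
```python
from hang import *
hand.move_gripper(0.05); p=get_obs()["position"]; bot.servo_line([p[0],p[1],.30],velocity=.15)
hang([.4841,.2537],-.307,.098)
if seat(.098):
    hand.move_gripper(0.05); p=get_obs()["position"]; bot.servo_line([p[0],p[1],.32],velocity=.15)
    bot.reach((0.45,-0.0,0.36),down(0)); bot.dwell(.2)
s=cam("side"); t=cam("top"); w=cam("wrist")
cv2.imwrite("pics/m3.png",np.vstack([np.hstack([cv2.resize(s["frame"][80:260,220:460],(400,300)),cv2.resize(t["frame"][110:260,170:370],(400,300))]),np.hstack([cv2.resize(w["frame"],(400,300)),cv2.resize(t["frame"][160:310,330:530],(400,300))])])[:,:,::-1]); 
print(get_obs()["time_s"])
import pickle; pickle.dump({"side":s,"top":t,"w":w},open("v2.pkl","wb"))
for n,c in (("top",t),("w",w),("side",s)):
    hsv=cv2.cvtColor(c["frame"],cv2.COLOR_RGB2HSV); b=((hsv[...,0]>100)&(hsv[...,0]<118)&(hsv[...,1]>80)).astype(np.uint8)
    print(n,[x[0].tolist() for x in blobs(b,1500)])
```

```text
grip 0.006402216608785046 88.88188004493713 [-1.1  0.4  3.6]
lift [ 0.3  0.3 -4.6]
pre [-0.5  0.4 -4.6] [0.0001 0.0001 0.0006] 26.9417
in [-0.1 -0.  -3.9]
0.008 [-0.4  0.1 -4. ]
0.014 [-1.  -0.4 -4.2]
0.018 [-0.5 -0.7 -4.4]
0.022 [ 0.3  0.3 -4.5]
0.025 [-0.6  0.8 -3.5]
0.027 [-0.4 -0.5 -3.7]
0.029 [-1.8 -0.6 -1.8]
0.0305 [-4.1 -1.5  6.6]
34.6083
top [[192, 75, 375, 85, 3897], [362, 174, 115, 120, 7551]]
w [[49, 107, 186, 177, 17544], [0, 321, 101, 79, 2968]]
side [[380, 130, 260, 252, 6831], [289, 248, 199, 152, 12559]]
```

View pics/m3.png

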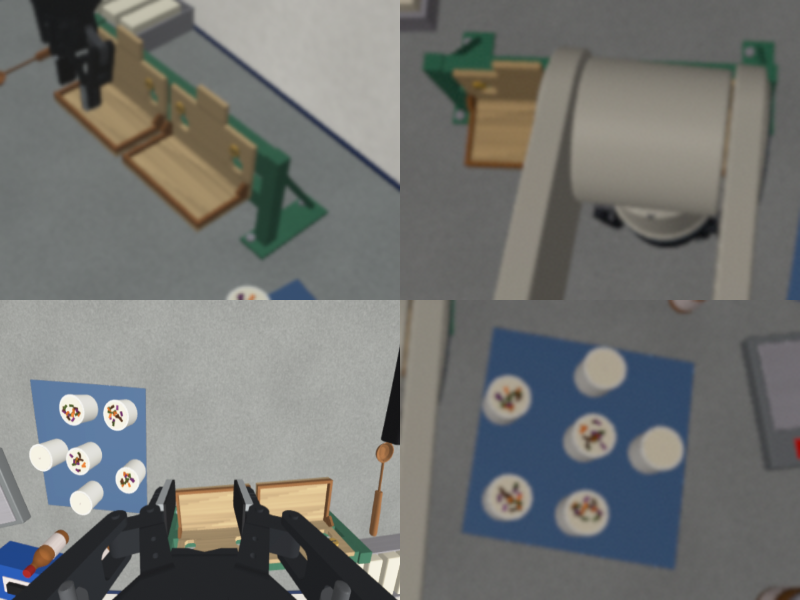

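Both shelves hang on their screws. The board still holds four flowered candles and two plain cups. Next I'll localise the cups in the top view.

```bash
cat > cups.py <<'E'
from hang import *
def find(c):
    hsv=cv2.cvtColor(c["frame"],cv2.COLOR_RGB2HSV)
    blue=((hsv[...,0]>100)&(hsv[...,0]<118)&(hsv[...,1]>80)).astype(np.uint8)
    o,_=ray(c,[(0,0)])
    n,l,s,ce=cv2.connectedComponentsWithStats(blue)
    P=[plane(c,ce[i],0.006)[0] for i in range(n)]
    i=min([i for i in range(1,n) if s[i][4]>1500],key=lambda i:np.hypot(P[i][0]-.5,P[i][1]+.3))
    hull=cv2.convexHull(np.argwhere(l==i)[:,::-1].astype(np.int32))
    reg=np.zeros_like(blue); cv2.fillConvexPoly(reg,hull,1)
    m=cv2.morphologyEx(reg&(1-blue),cv2.MORPH_OPEN,np.ones((3,3),np.uint8))
    n,l,s,ce=cv2.connectedComponentsWithStats(m); out=[]
    for k in range(1,n):
        if s[k][4]<120: continue
        px=np.argwhere(l==k)[:,::-1]; X=plane(c,px,.066)[:,:2]
        d=X.mean(0)-o[:2]; d/=np.hypot(*d); e=np.array([-d[1],d[0]])
        a,b=X@d,X@e; w=np.ptp(b)
        ctr=d*(a.min()-.001+.029)+e*(b.max()+b.min())/2
        sat=(hsv[...,1][l==k]>90)|(hsv[...,2][l==k]<80)
        fl=px[sat]; fc=plane(c,fl,.066)[:,:2].mean(0) if len(fl)>3 else None
        out.append((ctr,w,len(fl)/len(px),fc))
    return out
E
python3 - <<'E'
from cups import *
import pickle; v=pickle.load(open("v2.pkl","rb"))
for n in ("top","w","side"):
    print(n)
    for ctr,w,f,fc in find(v[n]): print(ctr.round(4),w.round(3),round(f,2),None if fc is None else fc.round(3))
E
```

```text
top
[ 0.6009 -0.312 ] 0.066 0.0 None
[ 0.5483 -0.1857] 0.068 0.07 [ 0.558 -0.198]
[ 0.5084 -0.3014] 0.065 0.06 [ 0.521 -0.311]
[ 0.5014 -0.3928] 0.065 0.0 None
[ 0.417  -0.1961] 0.065 0.07 [ 0.419 -0.214]
[ 0.4076 -0.296 ] 0.065 0.07 [ 0.419 -0.309]
w
[ 0.4105 -0.2774] 0.062 0.1 [ 0.419 -0.316]
[ 0.4205 -0.1847] 0.062 0.1 [ 0.423 -0.213]
[ 0.489  -0.2883] 0.101 0.05 [ 0.522 -0.318]
[ 0.5425 -0.1752] 0.063 0.1 [ 0.562 -0.2  ]
[ 0.5902 -0.292 ] 0.061 0.0 None
side
[ 0.539  -0.2233] 0.061 0.05 [ 0.563 -0.205]
[ 0.5897 -0.346 ] 0.064 0.0 None
[ 0.4098 -0.2323] 0.063 0.05 [ 0.422 -0.215]
[ 0.4983 -0.3357] 0.064 0.05 [ 0.524 -0.314]
[ 0.3984 -0.3301] 0.063 0.06 [ 0.421 -0.311]
[ 0.4911 -0.4256] 0.063 0.0 None
```

The visible cup wall lies on the camera side of the top, so the far extreme is the right one to use; I'll fix that. Candle 1 has already been knocked, from (.524,-.212) to about (.56,-.20). Three views agree on that.

```bash
sed -i 's/ctr=d\*(a.min()-.001+.029)/ctr=d*(a.max()-w\/2)/' cups.py
cat >> cups.py <<'E'
def pickplace(p,sy,yc):
    q=down(-.07)
    hand.move_gripper(.082); bot.reach([*p,.17],q); bot.servo_line([*p,.045],velocity=.1)
    hand.move_gripper(0.0,strength=30); o=get_obs(); print("grip",o["gripper_width"].round(4),o["grip_force"].round(1))
    if o["gripper_width"]<.05: return False
    bot.servo_line([*p,.29],velocity=.2)
    t=rk(-.0735,yc+sy,.29); qr=down(YR); bot.reach(t,qr)
    bot.servo_line([t[0],t[1],.15],qr,velocity=.15); bot.servo_line([t[0],t[1],.1325],velocity=.04)
    print("put",F(),get_obs()["time_s"]); hand.move_gripper(.068); bot.servo_line([t[0],t[1],.29],velocity=.2)
    return True
E
python3 - <<'E'
from cups import *
import pickle; v=pickle.load(open("v2.pkl","rb"))
for n in ("top","w","side"):
    print(n)
    for ctr,w,f,fc in find(v[n]): print(ctr.round(4),w.round(3),round(f,2),None if fc is None else fc.round(3))
E
```

```text
top
[ 0.6177 -0.3286] 0.066 0.0 None
[ 0.561  -0.1941] 0.068 0.07 [ 0.558 -0.198]
[ 0.5197 -0.3175] 0.065 0.06 [ 0.521 -0.311]
[ 0.5118 -0.4136] 0.065 0.0 None
[ 0.4233 -0.2066] 0.065 0.07 [ 0.419 -0.214]
[ 0.4127 -0.3117] 0.065 0.07 [ 0.419 -0.309]
w
[ 0.4144 -0.3149] 0.062 0.1 [ 0.419 -0.316]
[ 0.4255 -0.2087] 0.062 0.1 [ 0.423 -0.213]
[ 0.521  -0.3726] 0.101 0.05 [ 0.522 -0.318]
[ 0.5642 -0.1988] 0.063 0.1 [ 0.562 -0.2  ]
[ 0.6182 -0.3315] 0.061 0.0 None
side
[ 0.5579 -0.2059] 0.061 0.05 [ 0.563 -0.205]
[ 0.6161 -0.3325] 0.064 0.0 None
[ 0.4253 -0.2103] 0.063 0.05 [ 0.422 -0.215]
[ 0.5224 -0.319 ] 0.064 0.05 [ 0.524 -0.314]
[ 0.4147 -0.3132] 0.063 0.06 [ 0.421 -0.311]
[ 0.5139 -0.4163] 0.063 0.0 None
```

Run:
```python
from cups import *
print(pickplace([.560,-.200],.045,-.098))
s=cam("side"); t=cam("top")
cv2.imwrite("pics/m4.png",np.hstack([cv2.resize(s["frame"][80:260,220:460],(400,300)),cv2.resize(t["frame"][110:260,170:370],(400,300))])[:,:,::-1])
for c in (t,s): print([(a[0].round(3).tolist(),round(a[1],3),round(a[2],2)) for a in find(c)])
```

```text
Traceback (most recent call last):
  File "cups.py", line 26, in pickplace
    hand.move_gripper(0.0,strength=30); o=get_obs(); print("grip",o["gripper_width"].round(4),o["grip_force"].round(1))
                                                                  ^^^^^^^^^^^^^^^^^^^^^^^^
AttributeError: 'float' object has no attribute 'round'
```

Only the print failed, and the cup is gripped. Fix that and rerun; reopening and regripping at the same place is harmless, but the reach up must come after opening, which is what the function does.

```bash
sed -i 's/print("grip",o\["gripper_width"\].round(4),o\["grip_force"\].round(1))/print("grip",o["gripper_width"],o["grip_force"])/' cups.py
python3 - <<'E'
from cups import *
import cups
p=[.560,-.200]
print(get_obs()["gripper_width"],get_obs()["position"])
hand.move_gripper(.082); bot.servo_line([*p,.17],velocity=.2)
print(pickplace(p,.045,-.098))
s=cam("side"); t=cam("top")
cv2.imwrite("pics/m4.png",np.hstack([cv2.resize(s["frame"][80:260,220:460],(400,300)),cv2.resize(t["frame"][110:260,170:370],(400,300))])[:,:,::-1])
for c in (t,s): print([(a[0].round(3).tolist(),round(a[1],3),round(a[2],2)) for a in find(c)])
E
```

```text
0.0575992169015925 [ 0.56033521 -0.20009116  0.04572715]
grip 0.05699023763563787 31.538007259368896
put [-0.6 -0.8 -0.8] 45.3917
True
[([0.618, -0.328], np.float64(0.066), 0.0), ([0.52, -0.318], np.float64(0.065), 0.06), ([0.512, -0.414], np.float64(0.065), 0.0), ([0.423, -0.207], np.float64(0.065), 0.07), ([0.413, -0.312], np.float64(0.065), 0.06)]
[([0.616, -0.333], np.float64(0.064), 0.0), ([0.425, -0.21], np.float64(0.063), 0.05), ([0.522, -0.319], np.float64(0.064), 0.05), ([0.415, -0.313], np.float64(0.063), 0.06), ([0.514, -0.416], np.float64(0.063), 0.0)]
```

View pics/m4.png

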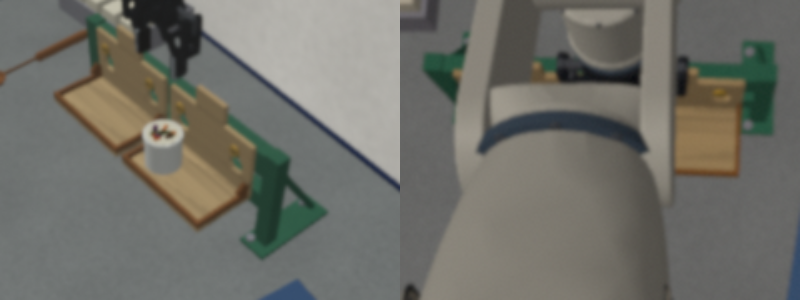

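The candle stands on the left half of the right shelf. Next come the other three, each measured again right before its pick.

Run:
```python
from cups import *
for sy,yc in ((-.045,-.098),(-.045,.098),(.045,.098)):
    A,B=find(cam("top")),find(cam("side"))
    best=None
    for a in A:
        if a[2]<.03 or not .055<a[1]<.075: continue
        for b in B:
            d=np.hypot(*(a[0]-b[0]))
            if b[2]>.03 and d<.015 and (best is None or a[0][1]>best[1]): best=(a[0]+b[0])/2
    print("pick",best)
    if best is None: print([a[:3] for a in A],[b[:3] for b in B]); break
    if not pickplace(best,sy,yc): print("no grip"); break
p=get_obs()["position"]; bot.reach((.40,-.05,.40),down(0)); bot.dwell(.3)
s=cam("side"); t=cam("top"); w=cam("wrist")
cv2.imwrite("pics/m5.png",np.vstack([np.hstack([cv2.resize(s["frame"][80:260,220:460],(400,300)),cv2.resize(w["frame"],(400,300))]),np.hstack([cv2.resize(s["frame"],(400,300)),cv2.resize(t["frame"],(400,300))])])[:,:,::-1])
print(get_obs()["time_s"],[(a[0].round(3).tolist(),a[2]) for a in find(t)])
```

```text
pick [ 0.42426746 -0.20844059]
grip 0.05713417088168608 31.130595803260803
put [ 0.5  0.5 -1.4] 54.2583
pick [ 0.41361206 -0.31260819]
grip 0.057412007631610015 31.347010731697083
put [-0.3 -0.3 -1.1] 63.9417
pick [ 0.52095803 -0.31851714]
grip 0.05725890034727917 31.647595167160034
put [-0.   0.3 -0.8] 74.3083
77.4 [([0.52, -0.213], 0.0), ([0.618, -0.328], 0.0), ([0.511, -0.413], 0.0)]
```

View pics/m5.png

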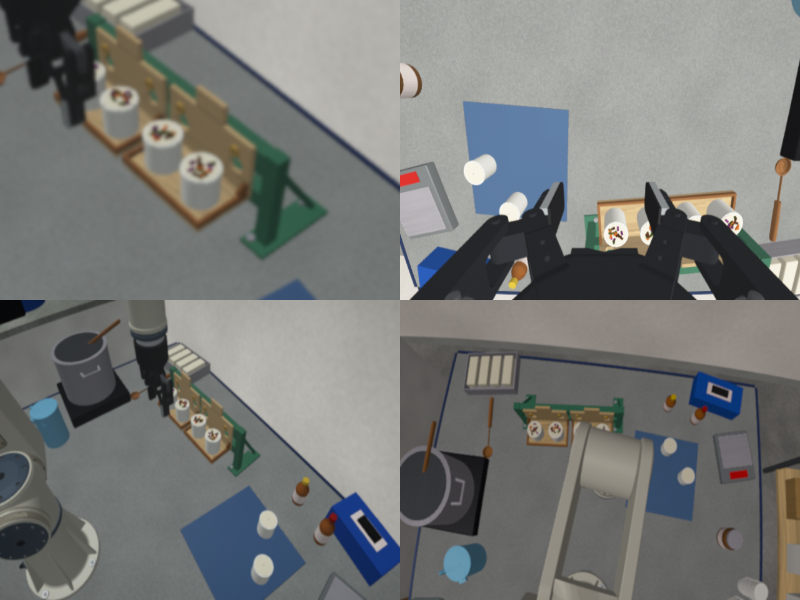

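All four candles stand on the shelves, the plain cups are untouched, both shelves are seated and the arm is clear.

```bash
python3 -c "
from workcell import hand_in; print(hand_in())"
```

```text
the job is handed in; nothing more can be done
None
```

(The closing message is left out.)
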